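Roll a round bar into the V-block and butt it against the stop

ROBOT

A 6-joint arm with a two-finger parallel gripper is mounted at the origin on the work surface. World frame = base frame: x ahead of the robot, y to its left, z up, the work surface at z = 0. Lengths are in m, angles in rad, forces in N, time in s.
With the tool pointing down it reaches from about 0.25 to 0.725 m from the base axis. Payload 4 kg.
Tool frame: the origin (TCP) lies midway between the tips of the shut fingers; the grasp point (between the pads) lies 19 mm behind it; y points along the fingers, z is the direction in which the jaws open and shut, and the axes are right-handed (so a half turn about y gives the same grasp; the last joint's range is limited). The gripper opens to 85 mm and grips with 20 to 120 N. Pads are 22 mm wide; open, the fingers measure 114 mm over their backs; the gripper's body (76 mm by 85 mm) begins 54 mm behind the grasp point. The pads swing forward as they close: fully open they stand 13 mm farther back than shut.
Start: joints at [1.338, 0.241, 0.005, 1.335, 0, 1.571], TCP at [0.115, 0.487, 0.231] pointing down, gripper open.
Joint ranges: [-2.72, 2.72], [-1.05, 1.87], [-1.09, 1.28], [-1.99, 2.15], [-1.42, 1.44], [-3.14, 3.14]. Speed limits (rad/s): [2.79, 2.79, 3.14, 3.14, 3.14, 3.14].

INTERFACE

Orientations are given as a unit quaternion [x, y, z, w].
In Python, from workcell import bot gives the robot as it stands. The module is installed in compiled form; this text tells all that it offers.
- The arm moves only by the shell command python3 -m handwheel 'ROWS' [OPENING]. ROWS is JSON, a list of rows, each a list of 6 numbers: the shift along the tool's x, y, z in units of 25 mm (1.0 is 25 mm), then the turn, a rotation vector about the tool's x, y, z in units of 10 degrees (1.0 is 10 degrees). A call has exactly 5 rows; each row is the pose to reach, as a shift and turn from the pose commanded when the call began, along the tool's axes at that moment; what a row does not reach only later rows make up. A row lasts 1/8 s, in which the tool goes at most 62.5 mm and 10.7 degrees, less where a joint would pass 70% of its speed; a pose out of reach is approached as far as the arm can. A call with a gripper value outside its range is refused whole. OPENING is the gripper command: -1 is shut, 1 is fully open, values between are in proportion, set as the call begins (- or left out, the last holds). The fingers move at their own pace and stop on an object; the grip force is fixed at half the most. Time passes only in rows, so rows that repeat a pose let the fingers close, or fill a call up. It gives the time, the measured TCP pose, the force and the opening at its end, in the units of the state.
- bot.get_obs(): the state, without advancing time (a new reading comes with each control period).
- bot.camera(name): name is "scene" or "side" or "wrist"; returns a dict with "color" (480x640x3 uint8, red, green, blue), "fx", "fy", "cx", "cy" (pixels), "dist_coeffs" ([k1, k2, p1, p2, k3] as OpenCV has them; the pictures are not rectified), "rvec" (rotation vector, rad) and "tvec" (3), from world to camera coordinates, as OpenCV has them. Camera axes: x right, y down, z forward; pixel columns grow to the right and rows downward; lengths in m; the calibration is good to about 2 mm. A picture is of the moment at which its call begins. There is no depth.
- bot.job_done(): hands the job in, once; it reports no verdict.
The state is a dict: "clock": time; "joint_pos": joint angles; "joint_vel": joint speeds; "tau": joint torques, N m; "eef_pos": TCP position; "tool_rot": TCP orientation; "ft_force": force on the tool from outside, world axes, zero at the start; "ft_torque": the same for the moment, N m; "grip_width": finger opening in m.
Only numpy, scipy, OpenCV 4.12 (cv2) and the standard library are available. Lean on these libraries where they do the work, as an engineer would, in place of code of your own. Each camera call takes 0.05 s, during which the arm holds its last target.

TASK

Push the round steel bar by its side so that it rolls along the bench, up the V-block's sloping lead-in and down into the V, then gently push it by its end along the V until its other end butts against the V-block's end stop. Only push it: do not pick it up, tip it, or squeeze or press it hard. Leave everything else on the bench where it stands and finish with the bar lying at rest in the V.

Things in the scene. Friction and masses are not known exactly. Their poses are not given: they have to be found in the camera images.
- bar: solid round steel bar, 30 mm in diameter and 124 mm long, 0.56 to 0.84 kg, lying loose on the bench on the robot's right (-y) side of the V-block. Origin at its middle, on its axis (15 mm above the bench at first); its x axis runs along the bar, towards the end stop; y and z turn with it as it rolls. It rolls freely: pushed fast, it runs ahead.
- vblock: dark steel V-block fixed to the bench. Origin: bench height, under the V's bottom. The V runs along x, 118 mm long (x -66 to +52), 90 degrees between its flanks, open at -x (nearer the robot), closed at +x by the end stop. Across, along y: lead-in ramp at -y, V bottom 4 mm high at y 0, far flank up at 45 degrees to 34 mm high at y +30, back at y +44. Smooth, oiled: friction about 0.3
- lead_in (a point): on the lead-in ramp's foot at bench level, V-block x 0, y -61 mm; same axes as the V-block. From here, towards +y, the ramp rises to a crest 18 mm high and 3 mm wide at V-block y -17 to -14 mm, then the near flank drops at 45 degrees to the V's bottom. It is as long as the V (x -66 to +52). The bar arrives from the -y side, square to it
- stop_face (a point): on the end stop's face, where the middle of the bar's end must touch: V-block x +52, y 0, 25 mm above the bench; same axes as the V-block. Stop plate: x +52 to +62, y -22 to +44, 50 mm high. Seated and butted, the bar's middle is at V-block x -10, y 0, 25 mm up, and its other end sticks out 6 mm at the open end. Sliding it along the V takes about 2 to 6 N, more if pressed down
- doming_block: brass doming block, 46 mm cube with shallow round hollows on its top, behind the V-block; bystander; origin under its middle
- punch: turned wooden-handled burnisher standing on its foot, 34 mm wide, 78 mm high, beyond the bar's path; bystander; origin under its middle
- bangle: thin brass ring lying flat, 62 mm across, 12 mm high; bystander; origin under its middle
- jar: glass jar with a green lid, 76 mm across, 100 mm high; bystander; origin under its middle
- tin: round aluminium tin, 64 mm across, 75 mm high; bystander; origin under its middle
- oilstone: grey sharpening stone on a wooden base, 100 x 60 x 34 mm; bystander; origin under its middle
- hammer: small hammer lying flat, 240 mm long; bystander; origin under its middle
There are look-alikes about, which are no part of the job. There is more than one size of the bar; the job needs the middle-sized.

How it is judged:
At the end, for the whole second after the job is handed in: The bar lies at rest in the V: its axis within 3 mm sideways and 2.5 mm in height of its seat and within 0.05 rad of the V's direction, its end within 2.5 mm of the end stop (x of bar in the frame of vblock between -0.0125 and -0.007 m and y of bar in the frame of vblock between -0.003 and 0.003 m and z of bar in the frame of vblock between 0.0222 and 0.0275 m and angle between the x axis of bar and the x axis of vblock, either way round below 0.05 rad and linear speed of bar below 0.02 m/s and angular speed of bar below 0.3 rad/s); the robot touches nothing.
It fails at once if the bar is lifted off the bench (by more than 8 mm before the lead-in, or its axis higher than 45 mm anywhere) ((y of bar in the frame of vblock below -0.085 m and height (world z) of bar above 0.023 m) or height (world z) of bar above 0.045 m).
It fails at once if the bar is tipped more than 0.35 rad out of level (angle between bar's own x axis and vertical below 1.22 rad or angle between bar's own x axis and vertical above 1.92 rad).
It fails at once if the bar is squeezed or pushed with more than 50 N (contact force between the fingers and bar above 50 N).
It fails at once if another thing on the bench is moved by more than 20 mm (distance of any of doming_block, punch, bangle, jar, tin, oilstone, hammer from where it was at the start of the episode above 0.02 m).
It also fails if it takes over 72 s, if anything falls off the work surface, if the arm or the gripper's body presses on something with over 40 N, if the wrist force passes 120 N, or if a joint passes its speed limit or range.

## Working session

There is one attempt and no reset: what is moved stays moved. The work goes in short steps, Python scripts to look and compute and a shell command to move; the robot and the scene stay as the last step left them, time stands still between calls to the robot, and variables do not carry over. Pictures are saved under pics/ and viewed, and the job is handed in when it is done.

```bash
mkdir -p pics; cat > h.py <<'E'
import numpy as np,cv2
from workcell import bot
def snap(n,f):
    c=bot.camera(n); cv2.imwrite(f,cv2.cvtColor(c["color"],cv2.COLOR_RGB2BGR))
    np.save(''+n+'_cal.npy',{k:c[k] for k in c if k!='color'},allow_pickle=True); return c
def ray(c,uv):
    K=np.array([[c["fx"],0,c["cx"]],[0,c["fy"],c["cy"]],[0,0,1]])
    p=cv2.undistortPoints(np.array(uv,float).reshape(-1,1,2),K,np.array(c["dist_coeffs"],float)).reshape(-1,2)
    R=cv2.Rodrigues(np.array(c["rvec"],float))[0];t=np.array(c["tvec"],float).ravel()
    return -R.T@t,np.c_[p,np.ones(len(p))]@R
def onplane(c,uv,z):
    o,d=ray(c,uv); return o+d*((z-o[2])/d[:,2])[:,None]
def proj(c,P):
    K=np.array([[c["fx"],0,c["cx"]],[0,c["fy"],c["cy"]],[0,0,1]])
    return cv2.projectPoints(np.array(P,float).reshape(-1,1,3),np.array(c["rvec"],float),np.array(c["tvec"],float),K,np.array(c["dist_coeffs"],float))[0].reshape(-1,2)
def cal(n): return np.load(''+n+'_cal.npy',allow_pickle=True).item()
E
python3 - <<'E'
from h import *
for n in("scene","side","wrist"):
    c=snap(n,f'pics/{n}0.png'); o,_=ray(c,[[320,240]]); print(n,o)
o=bot.get_obs();print({k:np.round(o[k],3) for k in o})
E
```

```text
scene [1.00104171 0.21366953 0.90455047]
side [ 0.20130432 -0.88675041  0.81652739]
wrist [0.0347411  0.50497216 0.37376241]
{'clock': np.float64(0.15), 'joint_pos': array([1.338, 0.241, 0.004, 1.335, 0.   , 1.571]), 'joint_vel': array([-0.   , -0.003,  0.004, -0.001,  0.001, -0.   ]), 'tau': array([ 1.0000e-03, -3.7264e+01,  2.5264e+01,  1.2000e-02,  0.0000e+00,
       -0.0000e+00]), 'eef_pos': array([0.115, 0.486, 0.231]), 'tool_rot': array([ 0.703, -0.082,  0.082, -0.702]), 'ft_force': array([-0.509,  0.147, -0.429]), 'ft_torque': array([-0.047,  0.002,  0.016]), 'grip_width': np.float64(0.085)}
```

View pics/scene0.png

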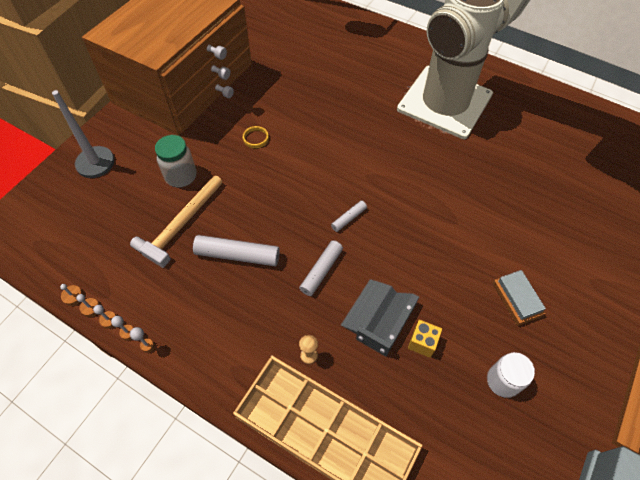

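View pics/side0.png

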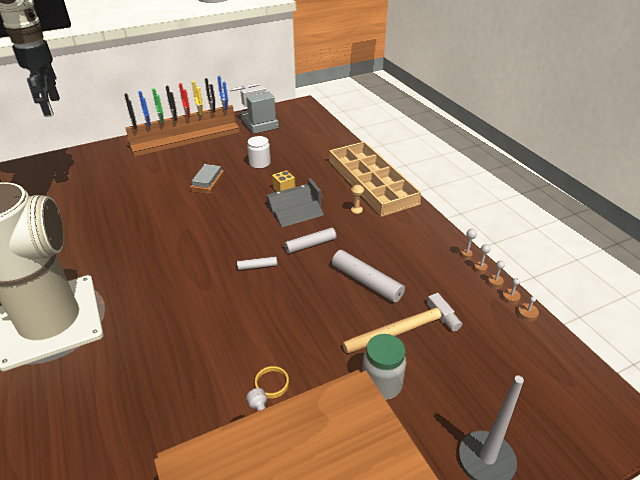

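View pics/wrist0.png

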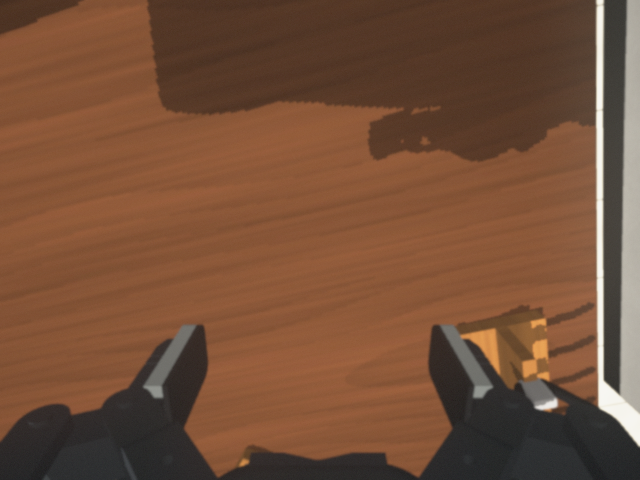

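Scene view: the bars are small at (349,216), middle at (321,268) and large at (236,250). The V-block is at (381,316), with its stop at the lower end. In the side view they are at (257,264), (311,240), (368,275) and (295,205). I choose the middle one and check it in close crops.

```bash
python3 - <<'E'
import cv2,numpy as np
a=cv2.imread('pics/scene0.png')[190:370,280:460]; b=cv2.imread('pics/side0.png')[160:290,225:385]
a=cv2.resize(a,(540,540),interpolation=cv2.INTER_CUBIC);b=cv2.resize(b,(640,520),interpolation=cv2.INTER_CUBIC)
cv2.imwrite('pics/ca.png',a);cv2.imwrite('pics/cb.png',b)
E
```

```text
(no output)
```

View pics/ca.png

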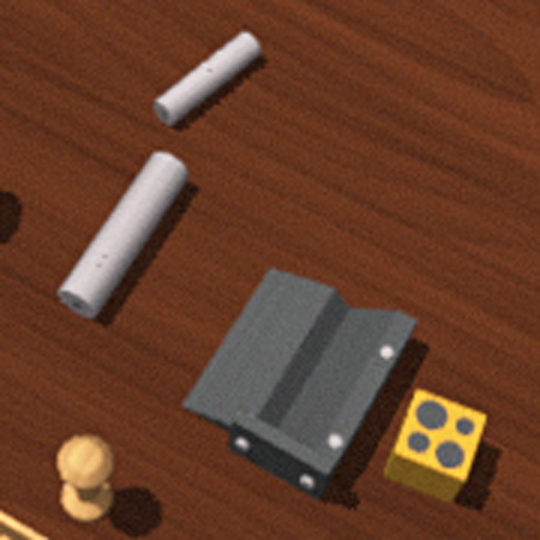

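View pics/cb.png

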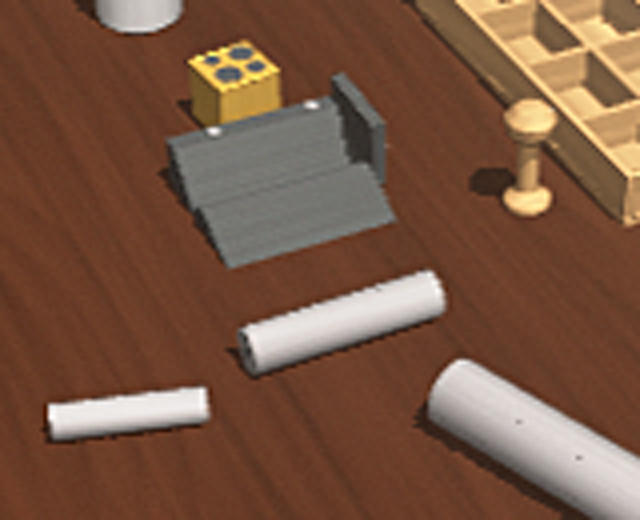

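```bash
cat > m.py <<'E'
from h import *
def barmask(img,x0,y0,x1,y1):
    hsv=cv2.cvtColor(img,cv2.COLOR_BGR2HSV); m=((hsv[...,1]<60)&(hsv[...,2]>95)).astype(np.uint8)
    z=np.zeros_like(m);z[y0:y1,x0:x1]=m[y0:y1,x0:x1]
    n,l,s,_=cv2.connectedComponentsWithStats(z); k=1+np.argmax(s[1:,4]); return l==k,s[k]
def axis(c,mask,z):
    ys,xs=np.nonzero(mask); cn=cv2.findContours(mask.astype(np.uint8),0,1)[0][0].reshape(-1,2)
    P=onplane(c,cn,z)[:,:2]; 
    (cx,cy),(w,h),a=cv2.minAreaRect((P*1000).astype(np.float32)); 
    A=onplane(c,np.c_[xs,ys],z)[:,:2];m=A.mean(0);d=np.linalg.svd(A-m,full_matrices=False)[2][0]; d*=np.sign(d[0])
    return (cx,cy),(w,h),m*1000,np.degrees(np.arctan2(d[1],d[0]))
E
python3 - <<'E'
from m import *
for n,box in(("scene",(295,235,345,300)),("side",(280,222,340,256))):
    c=cal(n); img=cv2.imread(f'pics/{n}0.png'); m,s=barmask(img,*box); print(n,s,axis(c,m,.015))
S,D=cal("scene"),cal("side")
f=lambda x,y:(280+x/3,190+y/3); g=lambda x,y:(225+x/4,160+y/4)
for nm,a,b in(("foot-",f(272,270),g(231,267)),("foot+",f(183,407),g(395,218)),("back-",f(415,317),g(167,142))):
    print(nm)
    o1,d1=ray(S,[a]);o2,d2=ray(D,[b]);d1=d1[0];d2=d2[0]
    t=np.linalg.lstsq(np.c_[d1,-d2],o2-o1,rcond=None)[0];p,q=o1+t[0]*d1,o2+t[1]*d2
    print(np.round((p+q)/2*1000,1),'gap',np.linalg.norm(p-q)*1000)
    for z in(0,.034): print(z,onplane(S,[a],z)*1000,onplane(D,[b],z)*1000)
E
```

```text
scene [299 241  44  55 804] ((588.8466186523438, -24.858200073242188), (136.43280029296875, 29.06389808654785), array([590.01664977, -24.91727014]), np.float64(0.2934501517627529))
side [285 228  51  25 581] ((593.5343017578125, -16.628808975219727), (133.05142211914062, 41.43083953857422), array([592.33261509, -16.66878059]), np.float64(1.393932778867879))
foot-
[556.7  74.4   1.5] gap 0.880944898366954
0 [[ 5.56378389e+02  7.39165127e+01 -1.11022302e-13]] [[ 5.57040390e+02  7.64876406e+01 -1.11022302e-13]]
0.034 [[573.0922746   79.16951161  34.        ]] [[542.22762712  36.37864444  34.        ]]
foot+
[672.7  72.4   1.9] gap 3.676252618180892
0 [[673.58729701  71.15910976   0.        ]] [[672.50909492  76.15353729   0.        ]]
0.034 [[685.89556556  76.5157532   34.        ]] [[652.88824362  36.05845308  34.        ]]
back-
[555.2 174.6  34.9] gap 1.1246580986808912
0 [[537.88977832 172.75029461   0.        ]] [[5.70677080e+02 2.22615628e+02 1.11022302e-13]]
0.034 [[555.29860876 174.28835588  34.        ]] [[555.29648835 176.42189805  34.        ]]
```

```bash
cat >> h.py <<'E'
from scipy.spatial.transform import Rotation as Ro
def rows(target,Rt=None):
    o=bot.get_obs();R=Ro.from_quat(o["tool_rot"]).as_matrix()
    d=R.T@(np.array(target)-o["eef_pos"])/.025
    r=np.zeros(3) if Rt is None else np.degrees(Ro.from_matrix(R.T@Rt).as_rotvec())/10
    print('clock',round(float(o["clock"]),2),'eef',np.round(o["eef_pos"],4),'F',np.round(o["ft_force"],1),'w',round(float(o["grip_width"]),3))
    print('R',np.round(R,3).tolist()); print('delta',np.round(d,2),np.round(r,2))
# jaws along world x, tool down
RA=np.array([[0,0,1.],[1,0,0],[0,-1,0]]) # cols: tool x,y,z in world -> set below
RA=np.column_stack([[0,1,0],[0,0,-1],[-1,0,0]]).astype(float)
RB=np.column_stack([[0,-1,0],[0,0,-1],[1,0,0]]).astype(float)
E
python3 - <<'E'
from h import *
print(np.linalg.det(RA),np.linalg.det(RB))
rows([.55,-.06,.231],RA);rows([.55,-.06,.231],RB)
E
```

```text
1.0 1.0
clock 0.15 eef [0.1152 0.486  0.2306] F [-0.5  0.1 -0.4] w 0.085
R [[0.973, -0.0, 0.231], [-0.231, -0.002, 0.973], [-0.0, -1.0, -0.002]]
delta [ 2.196e+01  1.000e-02 -1.724e+01] [ 1.000e-02 -1.033e+01 -1.000e-02]
clock 0.15 eef [0.1152 0.486  0.2306] F [-0.5  0.1 -0.4] w 0.085
R [[0.973, -0.0, 0.231], [-0.231, -0.002, 0.973], [-0.0, -1.0, -0.002]]
delta [ 2.196e+01  1.000e-02 -1.724e+01] [0.01 7.67 0.01]
```

```bash
python3 -m handwheel '[[2.4,0,-1.9,0,0.9,0],[4.8,0,-3.8,0,1.8,0],[7.2,0,-5.6,0,2.7,0],[9.0,0,-7.0,0,3.6,0],[10.5,0,-8.2,0,4.3,0]]' 1; python3 - <<'E'
from h import *
rows([.59,-.08,.231],RB)
E
```

```text
clock: 0.78
eef_pos: [0.3115, 0.241, 0.2313]
tool_rot: [-0.623, 0.335, -0.335, 0.623]
ft_force: [0.7, 0.7, 0.7]
grip_width: 0.0853
clock 0.78 eef [0.3115 0.241  0.2313] F [0.7 0.7 0.7] w 0.085
R [[0.551, 0.0, 0.834], [-0.834, 0.0, 0.551], [-0.0, -1.0, 0.0]]
delta [1.685e+01 1.000e-02 2.220e+00] [-0.    3.35 -0.  ]
```

```bash
python3 -m handwheel '[[2.4,0,0.3,0,0.7,0],[4.8,0,0.6,0,1.4,0],[7.2,0,1.0,0,2.1,0],[9.6,0,1.3,0,2.8,0],[12.0,0,1.6,0,3.35,0]]' ; python3 - <<'E'
from h import *
rows([.59,-.08,.231],RB)
E
```

```text
clock: 1.4
eef_pos: [0.5112, 0.0133, 0.2311]
tool_rot: [-0.5, 0.5, -0.5, 0.5]
ft_force: [1.2, 0.8, 0.4]
grip_width: 0.0854
clock 1.4 eef [0.5112 0.0133 0.2311] F [1.2 0.8 0.4] w 0.085
R [[-0.001, -0.0, 1.0], [-1.0, 0.0, -0.001], [-0.0, -1.0, -0.0]]
delta [3.73 0.   3.15] [ 0. -0. -0.]
```

```bash
python3 -m handwheel '[[1.2,0,1.0,0,0,0],[2.4,0,2.0,0,0,0],[3.4,0,2.9,0,0,0],[3.73,0,3.15,0,0,0],[3.73,0,3.15,0,0,0]]' ; python3 - <<'E'
from h import *
rows([.59,-.08,.231],RB)
c=snap('wrist','pics/w1.png');print(ray(c,[[320,240]]))
E
```

```text
clock: 2.02
eef_pos: [0.5889, -0.078, 0.2306]
tool_rot: [0.501, -0.5, 0.499, -0.5]
ft_force: [0.2, -0.3, -0.9]
grip_width: 0.0856
clock 2.02 eef [ 0.5889 -0.078   0.2306] F [ 0.2 -0.3 -0.9] w 0.086
R [[0.002, -0.002, 1.0], [-1.0, 0.001, 0.002], [-0.001, -1.0, -0.002]]
delta [ 0.08 -0.02  0.04] [ 0.01  0.01 -0.  ]
(array([0.5901408 , 0.00524548, 0.37394002]), array([[ 0.0041864 , -0.30843691, -0.95143562]]))
```

View pics/w1.png

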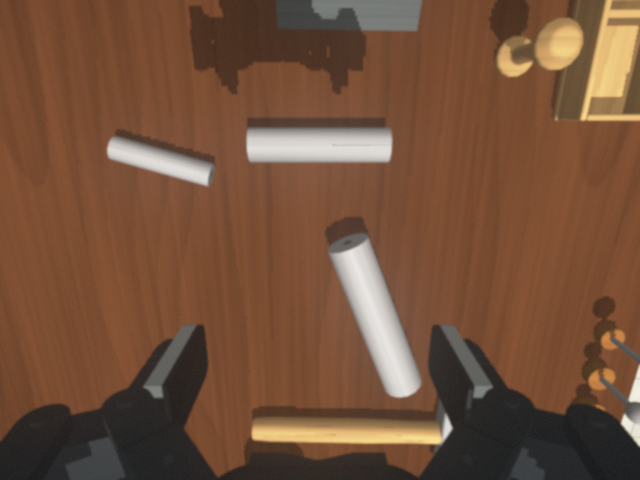

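Wrist view: the middle bar is at (320,145), lying nearly along x. The small bar is at (160,160), the near end of the large bar at (350,243), and the V-block edge at the top (348,15). I'll take one more wrist view, from over the V-block.

```bash
cp wrist_cal.npy wrist1_cal.npy; python3 -m handwheel '[[-2,0,0,0,0,0],[-4,0,0,0,0,0],[-5.2,0,0,0,0,0],[-5.6,0,0,0,0,0],[-5.6,0,0,0,0,0]]' ; python3 - <<'E'
from h import *
c=snap('wrist','pics/w2.png')
print(c['tvec'],c['rvec'])
E
cp wrist_cal.npy wrist2_cal.npy
```

```text
clock: 2.7
eef_pos: [0.5883, 0.0628, 0.2316]
tool_rot: [0.501, -0.499, 0.499, -0.501]
ft_force: [-0.2, -0.1, 0.2]
grip_width: 0.0852
[-0.58943201  0.01234209  0.40167679] [-2.80864379e+00 -8.16074496e-03  4.92569664e-04]
```

View pics/w2.png

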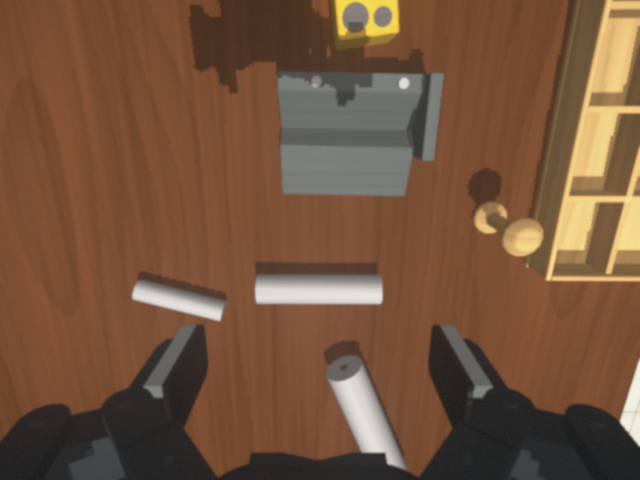

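The V-block and bar are both in full view: ramp foot (283,194)–(405,195), V near (345,137), bar (319,289). Next I'll crop for corner pixels.

```bash
python3 - <<'E'
import cv2,numpy as np
a=cv2.imread('pics/w2.png')[60:210,260:460]
a=cv2.convertScaleAbs(a,alpha=1.8)
cv2.imwrite('pics/cw2.png',cv2.resize(a,(800,600),interpolation=cv2.INTER_CUBIC))
g=cv2.cvtColor(cv2.imread('pics/w2.png'),cv2.COLOR_BGR2GRAY)
for x in(300,330,370,395): print(x,g[66:200:1,x-2:x+3].mean(1).astype(int).tolist())
E
```

```text
300 [58, 57, 58, 58, 61, 68, 75, 78, 80, 81, 83, 92, 108, 121, 125, 126, 126, 126, 126, 127, 126, 126, 125, 124, 118, 114, 111, 111, 111, 112, 111, 110, 110, 111, 112, 112, 112, 111, 113, 113, 112, 112, 112, 110, 110, 110, 111, 110, 112, 113, 113, 113, 114, 114, 111, 110, 110, 110, 112, 111, 111, 107, 102, 97, 96, 96, 95, 96, 94, 94, 94, 94, 94, 94, 95, 97, 97, 97, 103, 114, 123, 126, 126, 125, 125, 125, 124, 125, 124, 125, 124, 124, 124, 124, 125, 126, 125, 125, 126, 126, 127, 127, 126, 125, 125, 123, 123, 122, 123, 122, 124, 125, 126, 126, 126, 126, 125, 123, 121, 121, 122, 123, 123, 124, 124, 124, 121, 115, 104, 96, 94, 92, 93, 93]
330 [62, 62, 62, 63, 65, 67, 73, 78, 80, 80, 81, 80, 80, 80, 81, 80, 81, 83, 88, 96, 106, 116, 123, 125, 122, 118, 115, 112, 113, 112, 111, 111, 111, 111, 112, 111, 112, 112, 112, 113, 113, 113, 112, 111, 110, 110, 110, 111, 111, 112, 113, 113, 114, 112, 112, 111, 111, 110, 112, 114, 113, 112, 107, 100, 97, 96, 96, 96, 96, 95, 93, 93, 94, 95, 94, 95, 95, 92, 93, 105, 118, 125, 126, 126, 125, 125, 125, 125, 125, 126, 126, 125, 125, 125, 125, 125, 125, 12
[... 759 characters left out ...]
, 126, 125, 126, 126, 125, 120, 108, 98, 93, 92, 92]
395 [62, 62, 60, 61, 61, 62, 72, 92, 112, 121, 123, 124, 123, 123, 123, 122, 121, 122, 123, 124, 124, 124, 124, 123, 123, 122, 118, 114, 112, 111, 111, 111, 109, 110, 111, 110, 110, 109, 109, 110, 110, 110, 110, 110, 110, 108, 108, 109, 110, 110, 110, 110, 110, 111, 110, 110, 110, 109, 109, 111, 112, 112, 111, 107, 101, 96, 94, 93, 94, 95, 95, 92, 91, 93, 93, 93, 94, 93, 94, 95, 101, 110, 118, 122, 123, 124, 123, 124, 125, 124, 124, 123, 123, 122, 123, 123, 123, 122, 121, 122, 122, 123, 122, 122, 123, 123, 121, 120, 119, 122, 122, 122, 122, 122, 124, 123, 122, 122, 122, 121, 121, 121, 123, 124, 124, 124, 125, 124, 121, 112, 99, 89, 87, 86]
```

View pics/cw2.png

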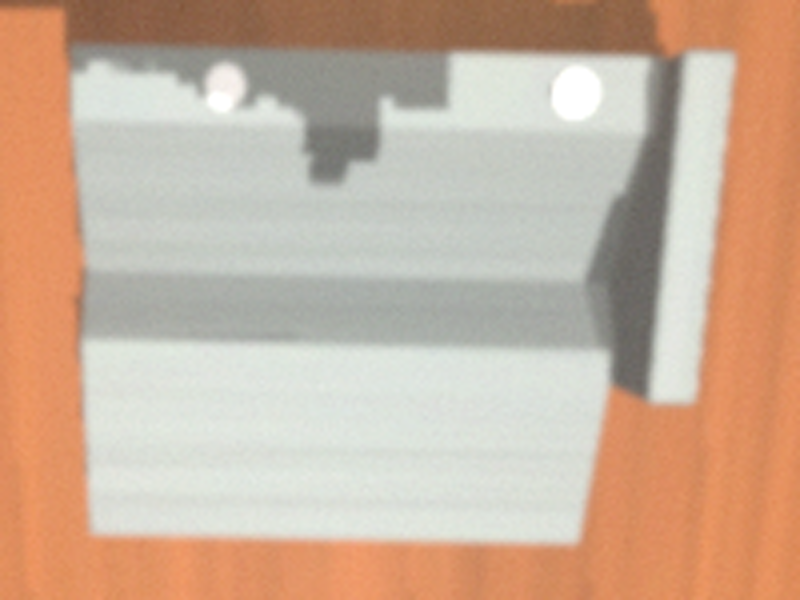

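```bash
python3 - <<'E'
from m import *
W1,W2=cal('wrist1'),cal('wrist2')
for n,c,f,box in(('w1',W1,'pics/w1.png',(235,110,405,180)),('w2',W2,'pics/w2.png',(245,265,395,315))):
    m,s=barmask(cv2.imread(f),*box); print(n,s,axis(c,m,.015))
    # centre line at columns near the ends
    xs=np.nonzero(m.any(0))[0]; x0,x1=xs.min(),xs.max(); print(x0,x1)
    cols=[x0+15,x1-15]
    for k in cols:
        r=np.nonzero(m[:,k])[0]; print(k,r.min(),r.max(),onplane(c,[[k,r.min()-.5],[k,r.max()+.5]],.015)[:,:2].round(4).tolist())
# small / large bar ends
print('large end',onplane(W1,[[330,245],[352,234],[369,242]],.02)*1000,'small',onplane(W1,[[213,165],[208,185]],.008)*1000)
E
```

```text
w1 [ 246  127  147   36 5157] ((590.2215576171875, -21.97211456298828), (130.284912109375, 30.215309143066406), array([590.34801471, -21.67509634]), np.float64(-0.03465401211550586))
246 392
261 127 161 [[0.5394, -0.0066], [0.5381, -0.0368]]
377 127 162 [[0.6412, -0.0063], [0.6428, -0.0373]]
w2 [ 255  274  128   31 3755] ((590.4383544921875, -23.108386993408203), (129.76925659179688, 33.34543228149414), array([590.40137942, -22.84040808]), np.float64(-0.05208444420731299))
255 382
270 275 303 [[0.5419, -0.0073], [0.5408, -0.0395]]
367 275 303 [[0.6388, -0.0067], [0.6403, -0.0389]]
large end [[ 601.28610366 -114.48351435   20.        ]
 [ 621.96955523 -103.40586427   20.        ]
 [ 638.42180107 -111.31814115   20.        ]] small [[492.58266053 -40.98461414   8.        ]
 [486.3108315  -59.51925155   8.        ]]
```

```bash
python3 - <<'E'
from h import *
W=cal('wrist2')
f=lambda x,y:(260+x/4,60+y/4)
for n,p,z in(('foot',[(92,535),(578,545)],0),('bottom',[(87,272),(585,280)],.004),('crest',[(82,340),(610,350)],.018),('farflanktop',[(73,122),(645,130)],.034),('back',[(70,47),(645,55)],.034),('stop top',[(650,403),(697,403),(683,52),(735,52)],.05)):
    P=onplane(W,[f(*q) for q in p],z)*1000; d=P[1]-P[0]; print(n,P[:,:2].round(1).tolist(),'yaw',round(np.degrees(np.arctan2(d[1],d[0])),2))
rows([.590,-.068,.06],RB)
E
```

```text
foot [[555.5, 71.3], [673.3, 69.5]] yaw -0.87
bottom [[556.1, 132.3], [669.2, 131.2]] yaw -0.58
crest [[555.9, 118.5], [672.9, 116.9]] yaw -0.75
farflanktop [[556.7, 162.4], [672.5, 161.5]] yaw -0.46
back [[556.5, 176.3], [671.2, 175.4]] yaw -0.45
stop top [[674.5, 109.1], [684.0, 109.2], [674.5, 174.6], [684.4, 174.6]] yaw 0.26
clock 2.75 eef [0.5885 0.0619 0.2315] F [-0.8 -0.2 -0.1] w 0.086
R [[0.003, 0.0, 1.0], [-1.0, -0.001, 0.003], [0.001, -1.0, 0.0]]
delta [5.19 6.86 0.04] [-0.    0.02  0.  ]
```

```bash
python3 -m handwheel '[[2,0.5,0,0,0,0],[4,2,0,0,0,0],[5.1,4,0,0,0,0],[5.2,6,0,0,0,0],[5.2,6.8,0,0,0,0]]' ; python3 - <<'E'
from h import *
rows([.590,-.068,-.004],RB)
E
```

```text
clock: 3.38
eef_pos: [0.5861, -0.0703, 0.0577]
tool_rot: [-0.501, 0.502, -0.499, 0.498]
ft_force: [0.3, -0.2, -0.1]
grip_width: 0.086
clock 3.38 eef [ 0.5861 -0.0703  0.0577] F [ 0.3 -0.2 -0.1] w 0.086
R [[-0.001, -0.006, 1.0], [-1.0, 0.0, -0.001], [-0.0, -1.0, -0.006]]
delta [-0.09  2.47  0.17] [ 0.04 -0.01 -0.  ]
```

```bash
python3 -m handwheel '[[-0.1,0.6,0.12,0,0,0],[-0.1,1.2,0.12,0,0,0],[-0.1,1.8,0.12,0,0,0],[-0.1,2.2,0.12,0,0,0],[-0.1,2.4,0.12,0,0,0]]' ; python3 - <<'E'
from h import *
rows([.590,-.052,-.002],RB)
c=snap('wrist','pics/w3.png'); snap('side','pics/s3.png')
E
```

```text
clock: 4.0
eef_pos: [0.592, -0.0653, 0.0007]
tool_rot: [0.501, -0.499, 0.499, -0.501]
ft_force: [-0.3, -0.4, -0.5]
grip_width: 0.0857
clock 4.0 eef [ 0.592  -0.0653  0.0007] F [-0.3 -0.4 -0.5] w 0.086
R [[0.003, -0.001, 1.0], [-1.0, 0.0, 0.003], [-0.0, -1.0, -0.001]]
delta [-0.53  0.11 -0.08] [ 0.    0.02 -0.  ]
```

View pics/w3.png

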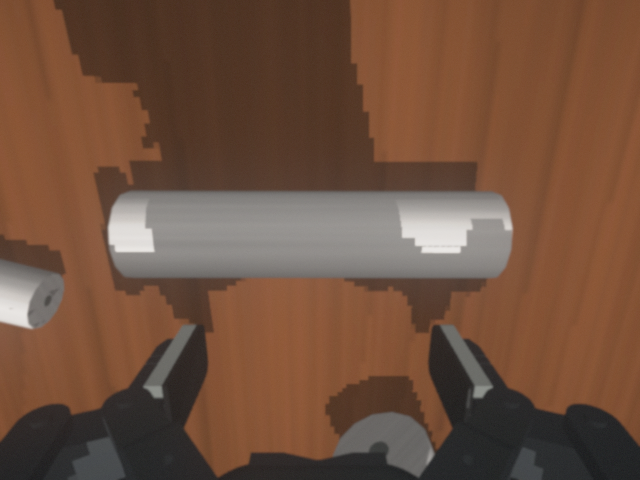

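View pics/s3.png

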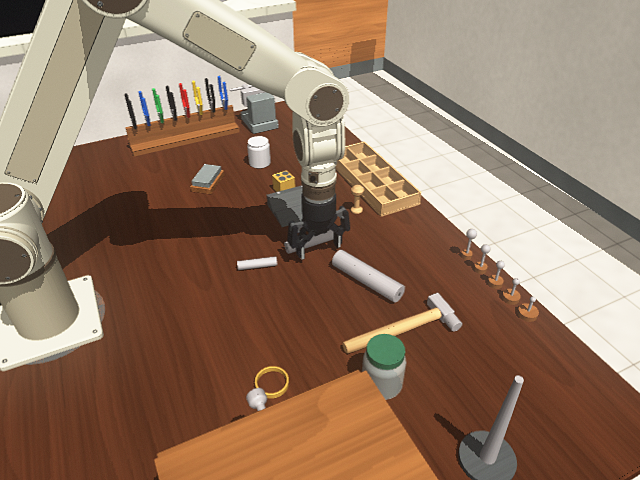

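The fingers straddle the bar behind its side: bar at rows 192–278, fingertips at (195,330) and (440,330). I'll close up slowly to contact.

```bash
python3 -m handwheel '[[-0.15,0.1,-0.08,0,0,0],[-0.3,0.2,-0.08,0,0,0],[-0.45,0.22,-0.08,0,0,0],[-0.6,0.22,-0.08,0,0,0],[-0.75,0.22,-0.08,0,0,0]]'; python3 -m handwheel '[[-0.12,0,0,0,0,0],[-0.24,0,0,0,0,0],[-0.36,0,0,0,0,0],[-0.48,0,0,0,0,0],[-0.6,0,0,0,0,0]]';python3 - <<'E'
from h import *
rows([.590,-.052,-.002],RB)
c=snap('wrist','pics/w4.png')
E
```

```text
clock: 4.72
eef_pos: [0.5903, -0.0466, -0.004]
tool_rot: [0.501, -0.499, 0.5, -0.501]
ft_force: [0.2, -2.9, 0.7]
grip_width: 0.0854
clock: 5.35
eef_pos: [0.5902, -0.0315, -0.0042]
tool_rot: [0.501, -0.499, 0.499, -0.501]
ft_force: [-0.5, -0.5, -0.3]
grip_width: 0.0853
clock 5.35 eef [ 0.5902 -0.0315 -0.0042] F [-0.5 -0.5 -0.3] w 0.085
R [[0.003, 0.0, 1.0], [-1.0, -0.0, 0.003], [0.0, -1.0, 0.0]]
delta [ 0.82 -0.09 -0.01] [-0.    0.02  0.  ]
```

View pics/w4.png

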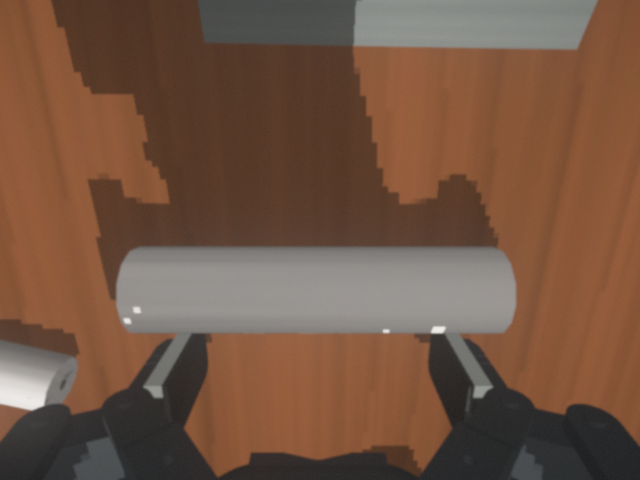

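The bar (rows 247–332) is square and touching both fingers; the ramp foot is ahead at row 45. Rolling on.

```bash
for i in 1; do python3 -m handwheel '[[-0.2,0,0,0,0,0],[-0.4,0,0,0,0,0],[-0.6,0,0,0,0,0],[-0.8,0,0,0,0,0],[-1,0,0,0,0,0]]'; done; python3 -m handwheel '[[-0.2,0,0,0,0,0],[-0.4,0,0,0,0,0],[-0.6,0,0,0,0,0],[-0.8,0,0,0,0,0],[-1,0,0,0,0,0]]';python3 -m handwheel '[[-0.2,0,0,0,0,0],[-0.3,0,0,0,0,0],[-0.4,0,0,0,0,0],[-0.5,0,0,0,0,0],[-0.6,0,0,0,0,0]]'; python3 - <<'E'
from h import *
rows([.590,.042,-.004],RB)
c=snap('wrist','pics/w5.png')
E
```

```text
clock: 6.02
eef_pos: [0.5901, -0.0063, -0.0042]
tool_rot: [0.501, -0.499, 0.499, -0.501]
ft_force: [-0.3, -0.9, 0.6]
grip_width: 0.0857
clock: 6.65
eef_pos: [0.59, 0.0186, -0.0042]
tool_rot: [0.501, -0.499, 0.499, -0.501]
ft_force: [-0.7, -0.5, 0.3]
grip_width: 0.0854
clock: 7.28
eef_pos: [0.59, 0.0333, -0.0042]
tool_rot: [0.501, -0.499, 0.499, -0.501]
ft_force: [-0.2, 0.0, -0.1]
grip_width: 0.0853
clock 7.28 eef [ 0.59    0.0333 -0.0042] F [-0.2  0.  -0.1] w 0.085
R [[0.003, 0.0, 1.0], [-1.0, -0.0, 0.003], [0.0, -1.0, 0.0]]
delta [-0.35 -0.01  0.  ] [-0.    0.02  0.  ]
```

View pics/w5.png

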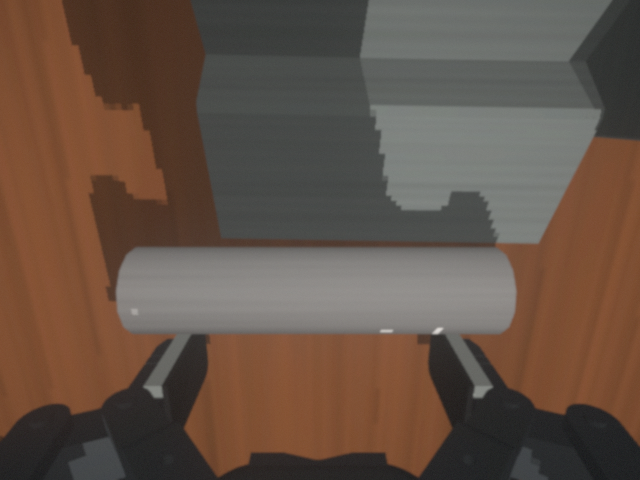

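The bar is still square, about 10 mm short of the ramp foot (row 240). Now the climb, raising the tool at the ramp's slope.

```bash
python3 -m handwheel '[[-0.16,0,0,0,0,0],[-0.32,0,0,0,0,0],[-0.48,-0.05,0,0,0,0],[-0.64,-0.11,0,0,0,0],[-0.8,-0.18,0,0,0,0]]'; python3 -m handwheel '[[-0.16,-0.066,0,0,0,0],[-0.32,-0.13,0,0,0,0],[-0.48,-0.2,0,0,0,0],[-0.64,-0.26,0,0,0,0],[-0.8,-0.33,0,0,0,0]]'; python3 - <<'E'
from h import *
rows([.590,.093,.012],RB)
c=snap('wrist','pics/w6.png')
E
```

```text
clock: 7.95
eef_pos: [0.5903, 0.0497, 0.0012]
tool_rot: [0.502, -0.498, 0.502, -0.498]
ft_force: [-0.9, -11.7, 5.9]
grip_width: 0.0854
clock: 8.57
eef_pos: [0.591, 0.0694, 0.0099]
tool_rot: [0.501, -0.498, 0.503, -0.499]
ft_force: [-0.3, -11.8, 6.5]
grip_width: 0.0854
clock 8.57 eef [0.591  0.0694 0.0099] F [ -0.3 -11.8   6.5] w 0.085
R [[-0.0, 0.003, 1.0], [-1.0, -0.008, -0.0], [0.008, -1.0, 0.003]]
delta [-0.94 -0.09 -0.04] [-0.01 -0.    0.04]
```

View pics/w6.png

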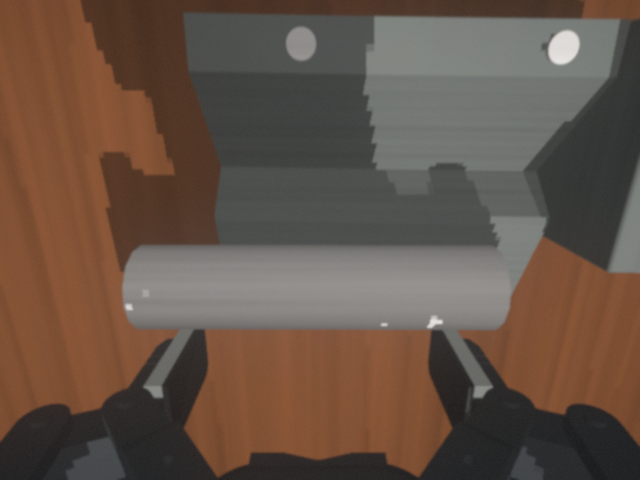

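On the ramp, square, with about 12 N on the fingers. Continue to the crest.

```bash
python3 -m handwheel '[[-0.12,-0.05,0,0,0,0],[-0.24,-0.1,0,0,0,0],[-0.36,-0.15,0,0,0,0],[-0.48,-0.2,0,0,0,0],[-0.6,-0.25,0,0,0,0]]'; python3 - <<'E'
from h import *
rows([.590,.093,.012],RB)
c=snap('wrist','pics/w7.png')
E
```

```text
clock: 9.25
eef_pos: [0.5912, 0.0839, 0.0165]
tool_rot: [0.501, -0.497, 0.503, -0.499]
ft_force: [-1.3, -13.3, 7.0]
grip_width: 0.0857
clock 9.25 eef [0.5912 0.0839 0.0165] F [ -1.3 -13.3   7. ] w 0.086
R [[-0.001, 0.003, 1.0], [-1.0, -0.008, -0.001], [0.008, -1.0, 0.003]]
delta [-0.37  0.18 -0.05] [-0.02 -0.    0.05]
```

View pics/w7.png

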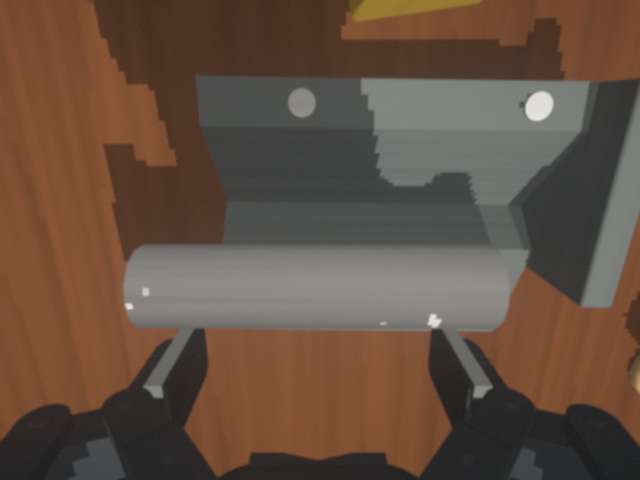

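```bash
python3 -m handwheel '[[-0.08,-0.03,0,0,0,0],[-0.16,-0.05,0,0,0,0],[-0.24,-0.06,0,0,0,0],[-0.32,-0.06,0,0,0,0],[-0.4,-0.06,0,0,0,0]]'; python3 - <<'E'
from h import *
rows([.590,.093,.012],RB)
c=snap('wrist','pics/w8.png')
E
```

```text
clock: 9.93
eef_pos: [0.5894, 0.099, 0.0159]
tool_rot: [0.501, -0.499, 0.499, -0.501]
ft_force: [-0.9, -0.2, -0.6]
grip_width: 0.0857
clock 9.93 eef [0.5894 0.099  0.0159] F [-0.9 -0.2 -0.6] w 0.086
R [[0.004, -0.001, 1.0], [-1.0, 0.0, 0.004], [-0.0, -1.0, -0.001]]
delta [0.24 0.16 0.02] [ 0.01  0.02 -0.  ]
```

View pics/w8.png

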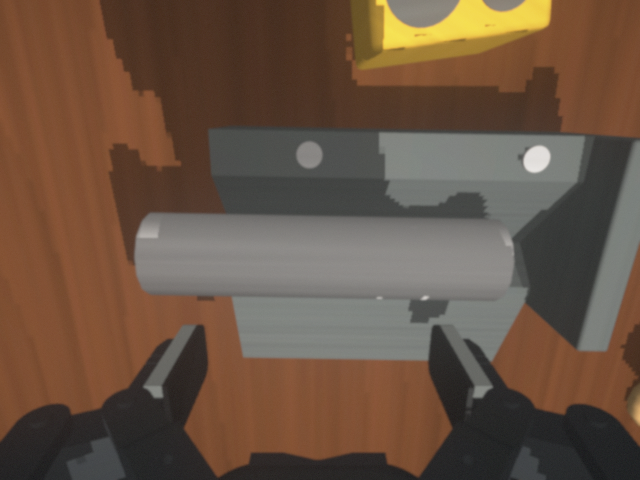

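The bar has dropped into the V (rows 213–298). Retreat, rise and shut the fingers.

```bash
python3 -m handwheel '[[0.3,-0.2,0,0,0,0],[0.6,-1.2,0,0,0,0],[0.6,-2.6,0,0,0,0],[0.6,-4,0,0,0,0],[0.6,-4.6,0,0,0,0]]'; python3 -m handwheel '[[0,0,-1,0,0,0],[-0.6,0,-2.5,0,0,0],[-1.6,0,-3.7,0,0,0],[-1.9,0,-4.1,0,0,0],[-1.9,0,-4.2,0,0,0]]' -1; python3 - <<'E'
from m import *
rows([.49,.132,.014],RB)
c=snap('scene','pics/sc9.png');d=snap('side','pics/s9.png');w=snap('wrist','pics/w9.png')
a=cv2.imread('pics/sc9.png')[190:370,280:460]; b=cv2.imread('pics/s9.png')[130:265,205:385]
cv2.imwrite('pics/c9.png',np.hstack([cv2.resize(a,(400,400)),cv2.resize(b,(400,400))]))
E
```

```text
clock: 10.6
eef_pos: [0.5912, 0.0831, 0.1339]
tool_rot: [-0.499, 0.498, -0.5, 0.502]
ft_force: [0.4, -1.0, 0.3]
grip_width: 0.0854
clock: 11.22
eef_pos: [0.4845, 0.1307, 0.1311]
tool_rot: [0.501, -0.499, 0.499, -0.501]
ft_force: [0.3, -0.6, -0.4]
grip_width: -0.0001
clock 11.22 eef [0.4845 0.1307 0.1311] F [ 0.3 -0.6 -0.4] w -0.0
R [[0.004, 0.0, 1.0], [-1.0, -0.0, 0.004], [0.0, -1.0, 0.0]]
delta [-0.05  4.69  0.22] [-0.    0.02  0.  ]
```

View pics/c9.png

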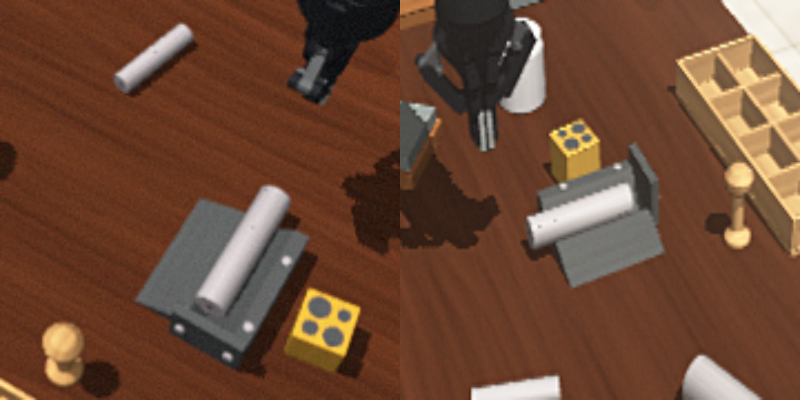

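View pics/w9.png

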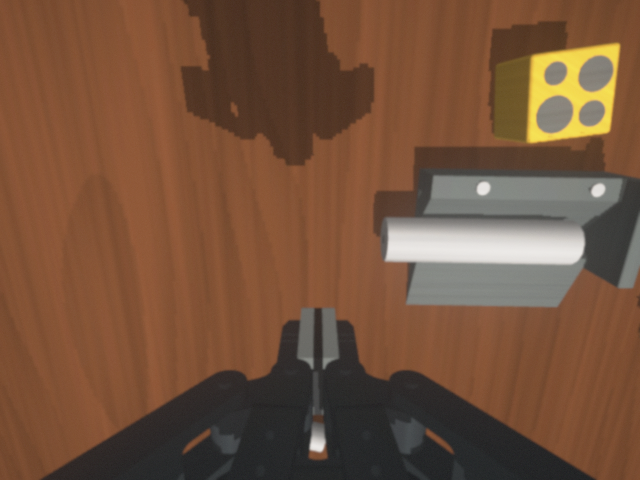

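The bar lies in the V with its near end at wrist pixel (386,240). The shut fingers are in line with it, 40 mm back. Now lower.

```bash
python3 -m handwheel '[[-0.05,1.2,-0.1,0,0,0],[-0.05,2.4,-0.1,0,0,0],[-0.05,3.6,-0.1,0,0,0],[-0.05,4.4,-0.1,0,0,0],[-0.05,4.65,-0.1,0,0,0]]'; python3 - <<'E'
from m import *
w=cal('wrist'); print(onplane(w,[[386,240],[382,240]],.025))
rows([.51,.132,.014],RB)
w=snap('wrist','pics/w10.png')
E
```

```text
clock: 12.0
eef_pos: [0.4819, 0.1309, 0.0135]
tool_rot: [0.501, -0.5, 0.499, -0.5]
ft_force: [0.6, -0.1, 0.2]
grip_width: -0.0001
[[0.53211376 0.13262247 0.025     ]
 [0.52943158 0.13261276 0.025     ]]
clock 12.0 eef [0.4819 0.1309 0.0135] F [ 0.6 -0.1  0.2] w -0.0
R [[0.002, -0.002, 1.0], [-1.0, -0.001, 0.002], [0.001, -1.0, -0.002]]
delta [-0.04 -0.02  1.12] [0.01 0.01 0.  ]
```

View pics/w10.png

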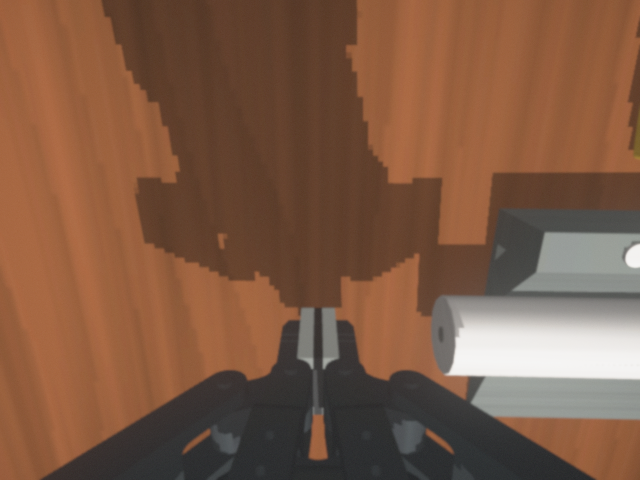

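```bash
python3 -m handwheel '[[-0.04,0,0.3,0,0,0],[-0.04,0,0.6,0,0,0],[-0.04,0,0.9,0,0,0],[-0.04,0,1.1,0,0,0],[-0.04,0,1.2,0,0,0]]'; python3 -m handwheel '[[0,0,0.1,0,0,0],[0,0,0.2,0,0,0],[0,0,0.3,0,0,0],[0,0,0.4,0,0,0],[0,0,0.5,0,0,0]]'; python3 - <<'E'
from m import *
rows([.53,.132,.014],RB)
w=snap('wrist','pics/w11.png')
E
```

```text
clock: 12.68
eef_pos: [0.5126, 0.1329, 0.0152]
tool_rot: [-0.501, 0.499, -0.499, 0.501]
ft_force: [0.1, -0.4, -0.5]
grip_width: -0.0001
clock: 13.3
eef_pos: [0.5238, 0.1326, 0.0147]
tool_rot: [0.501, -0.5, 0.499, -0.5]
ft_force: [-2.8, -0.6, 0.9]
grip_width: -0.0
clock 13.3 eef [0.5238 0.1326 0.0147] F [-2.8 -0.6  0.9] w -0.0
R [[0.003, -0.002, 1.0], [-1.0, -0.001, 0.003], [0.001, -1.0, -0.002]]
delta [0.03 0.03 0.25] [0.01 0.02 0.  ]
```

View pics/w11.png

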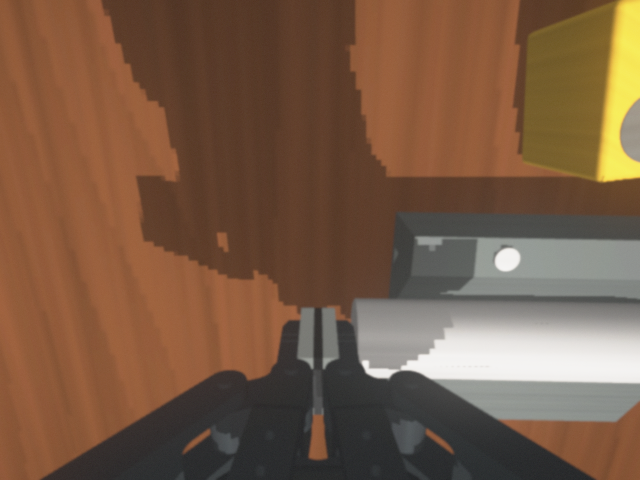

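In contact at 2.8 N and sliding. Push on slowly and watch the force.

```bash
python3 -m handwheel '[[0,0,0.08,0,0,0],[0,0,0.16,0,0,0],[0,0,0.24,0,0,0],[0,0,0.32,0,0,0],[0,0,0.4,0,0,0]]'|grep -E 'eef|force';  python3 - <<'E'
from m import *
w=snap('wrist','pics/w12.png')
rows([.53,.132,.014],RB)
E
grep -c . /dev/null; python3 -c "
import cv2;cv2.imwrite('pics/w12b.png',cv2.imread('pics/w12.png')[200:440,280:640])"
```

```text
eef_pos: [0.5348, 0.1329, 0.015]
ft_force: [-4.5, 0.0, -1.5]
clock 14.03 eef [0.5351 0.133  0.015 ] F [-2.3  0.8 -1.2] w 0.0
R [[0.003, 0.0, 1.0], [-1.0, 0.0, 0.003], [-0.0, -1.0, 0.0]]
delta [ 0.04  0.04 -0.2 ] [-0.    0.02 -0.  ]
0
```

View pics/w12b.png

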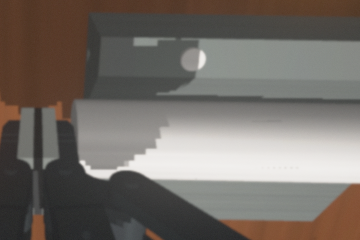

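```bash
python3 -m handwheel '[[0,0,0.04,0,0,0],[0,0,0.08,0,0,0],[0,0,0.12,0,0,0],[0,0,0.16,0,0,0],[0,0,0.16,0,0,0]]'|grep -E 'eef|force'; python3 -m handwheel '[[0,0,0.03,0,0,0],[0,0,0.06,0,0,0],[0,0,0.09,0,0,0],[0,0,0.12,0,0,0],[0,0,0.12,0,0,0]]'|grep -E 'eef|force'
```

```text
eef_pos: [0.5352, 0.1329, 0.015]
ft_force: [-10.8, 0.2, 6.7]
eef_pos: [0.5351, 0.1329, 0.0147]
ft_force: [-17.0, 0.6, 11.2]
```

The tool stopped at x 0.535 while the force rose to 17 N, so the bar has butted. Back off, rise and check.

```bash
python3 -m handwheel '[[0,0,-0.2,0,0,0],[0,0,-0.6,0,0,0],[0,0,-1.2,0,0,0],[0,0,-1.8,0,0,0],[0,0,-2,0,0,0]]'|grep -E 'eef|force'; python3 -m handwheel '[[0,-1.5,0,0,0,0],[0,-3.5,1,0,0,0],[0,-5.5,2.5,0,0,0],[0,-7,3.6,0,0,0],[0,-7.6,3.6,0,0,0]]'|grep -E 'eef|force';  python3 - <<'E'
from m import *
w=snap('wrist','pics/w13.png');snap('scene','pics/sc13.png');snap('side','pics/s13.png')
rows([.53,.132,.014],RB)
a=cv2.imread('pics/sc13.png')[230:370,310:450]; b=cv2.imread('pics/s13.png')[150:250,245:345]
cv2.imwrite('pics/c13.png',np.hstack([cv2.resize(a,(400,400)),cv2.resize(b,(400,400))]))
E
```

```text
eef_pos: [0.4922, 0.133, 0.0157]
ft_force: [-0.5, 0.4, 0.6]
eef_pos: [0.5853, 0.1332, 0.208]
ft_force: [-0.4, -0.5, -0.1]
clock 16.68 eef [0.5812 0.133  0.2048] F [-0.6 -0.  -1.4] w -0.0
R [[0.003, -0.0, 1.0], [-1.0, 0.0, 0.003], [-0.0, -1.0, -0.0]]
delta [ 0.03  7.63 -2.05] [ 0.    0.02 -0.  ]
```

View pics/w13.png

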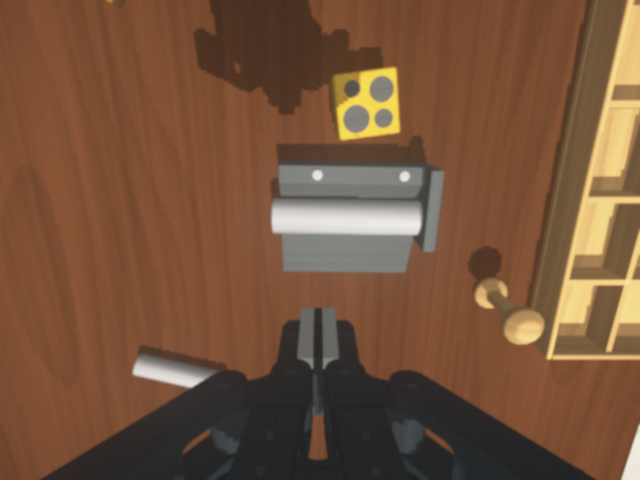

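View pics/c13.png

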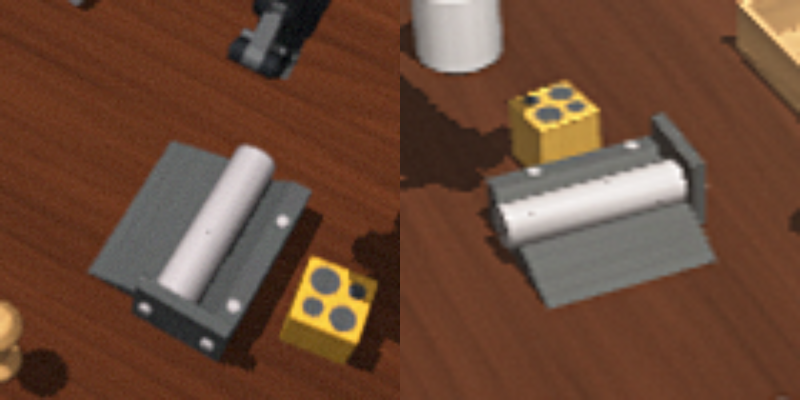

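The bar appears seated, running from (272,217) to (421,217), with its end at the stop. Now numbers from two views.

```bash
python3 - <<'E'
from m import *
w=cal('wrist');img=cv2.imread('pics/w13.png')
m,s=barmask(img,262,190,425,243); print(s)
print(axis(w,m,.03))
cv2.imwrite('pics/c14.png',cv2.resize(cv2.convertScaleAbs(img[150:280,260:450],alpha=1.5),(800,547),interpolation=cv2.INTER_CUBIC))
for n,box in(("scene",(350,270,420,345)),("side",(265,180,325,215))):
    c=cal(n);mm,ss=barmask(cv2.imread('pics/sc13.png' if n=="scene" else 'pics/s13.png'),*box);print(n,ss,axis(c,mm,.025))
E
```

```text
[ 271  198  152   45 6370]
((612.1259155273438, 129.18313598632812), (38.576393127441406, 128.9111328125), array([611.43562113, 129.95849166]), np.float64(-0.7689515229204248))
scene [ 350  280   69   65 2422] ((609.8485107421875, 124.05973815917969), (99.3557357788086, 135.1223602294922), array([614.88478042, 121.49073957]), np.float64(-6.827607491927986))
side [ 267  184   57   31 1209] ((613.6944580078125, 130.3548583984375), (142.94610595703125, 126.26513671875), array([616.55693919, 130.93595036]), np.float64(-61.84600496013414))
```

View pics/c14.png

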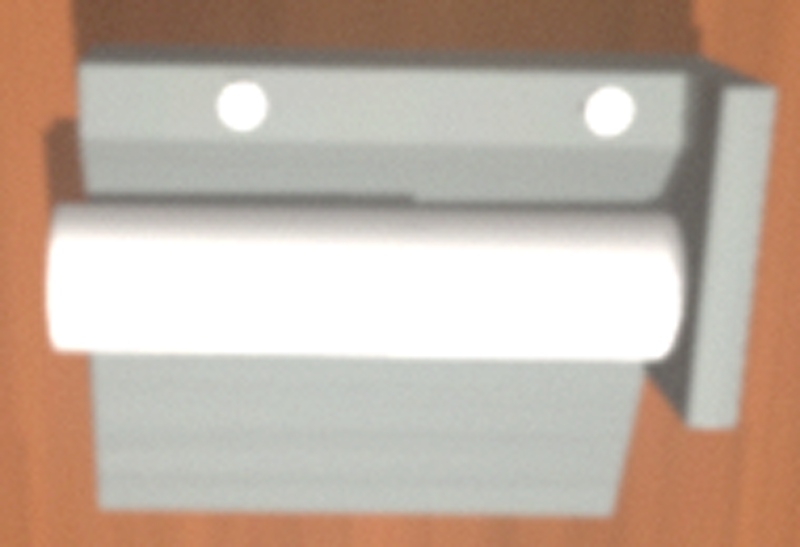

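```bash
python3 - <<'E'
from m import *
w=cal('wrist'); f=lambda x,y:(260+x*.2375,150+y*130/547)
p=lambda L,z:(onplane(w,[f(*q) for q in L],z)[:,:2]*1000).round(1).tolist()
print('bar ends top',p([(47,280),(684,280)],.039),'edges mid',p([(366,203),(366,356)],.03))
print('foot',p([(100,508),(614,516)],0),'stop top',p([(690,428),(722,88)],.05),'back top',p([(78,62),(690,72)],.034))
img={}
for n,fn,box in(("scene",'sc13',(350,270,420,345)),("side",'s13',(265,180,325,215))):
    c=cal(n);I=cv2.imread(f'pics/{fn}.png');h=cv2.cvtColor(I,cv2.COLOR_BGR2HSV);mk=np.zeros(h.shape[:2],np.uint8);x0,y0,x1,y1=box
    mk[y0:y1,x0:x1]=((h[...,1]<60)&(h[...,2]>140))[y0:y1,x0:x1]
    k,l,s,_=cv2.connectedComponentsWithStats(mk);k=1+np.argmax(s[1:,4]);print(n,s[k],axis(c,l==k,.025))
    u=np.argwhere(l==k)[:,::-1].mean(0); img[n]=(c,u)
(o1,d1),(o2,d2)=[ray(c,[u]) for c,u in img.values()];d1=d1[0];d2=d2[0]
t=np.linalg.lstsq(np.c_[d1,-d2],o2-o1,rcond=None)[0];a,b=o1+t[0]*d1,o2+t[1]*d2;print('triang',(a+b)/2*1000,a-b)
E
```

```text
bar ends top [[549.1, 135.7], [673.7, 135.8]] edges mid [[611.8, 149.2], [612.6, 117.4]]
foot [[554.8, 71.5], [673.6, 69.5]] stop top [[674.4, 109.0], [674.2, 174.6]] back top [[555.9, 177.1], [672.6, 175.4]]
scene [365 281  40  53 746] ((603.7115478515625, 128.80813598632812), (25.03639793395996, 122.75365447998047), array([605.44256823, 128.64652069]), np.float64(-1.3777499337649615))
side [270 190  47  20 441] ((616.1763305664062, 141.5912628173828), (42.61695861816406, 128.97830200195312), array([615.63900977, 141.08566116]), np.float64(-0.2703168774006679))
triang [610.36248225 129.3770131   34.16050921] [-0.00043323  0.0003019   0.0001654 ]
```

```bash
python3 -c "
from workcell import bot
o=bot.get_obs();print(o['clock'],o['eef_pos'],o['ft_force'])
print(bot.job_done())"
```

```text
16.675 [0.58120493 0.13301742 0.20476585] [-0.64540916 -0.0306321  -1.38197551]
the job is handed in; nothing more can be done
None
```

The bar is lying in the V against the end stop, and I handed the job in at 16.7 s with the arm raised clear. No verdict was reported.

**What I did:** I rolled the middle-sized bar by its side with the two open fingers, up the lead-in and over the crest into the V. Then I slid it by its end with the shut fingers until the tool stopped moving and the force rose to 17 N, the highest I read. Finally I backed off and rose clear.

**Last checks that agreed:**
- **Position along the V:** the wrist view puts the bar's ends at x 549.1 and 673.7 mm and the stop face at about 674.3 mm, a gap of about 0.6 mm.
- **Direction:** the bar reads about -0.8° and the V-block about -0.6°.

**Checks that were weaker or disagreed:**
- **Height:** this was not measured cleanly. Triangulating the scene and side views gave 34 mm, but that is the bar's lit upper surface rather than its axis, so it only roughly fits an axis at 25 mm.
- **Sideways position:** the wrist mask gave y about 130 mm and the edge midpoint about 133 mm, against the seat at about 132 mm. These depend on the height I assumed.
- **Scene and side views alone:** each was 6–9 mm off in places, because I had to threshold only the lit part of the bar.
- **Other things on the bench:** I saw no contact with any of them, but I did not measure their positions again.

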